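Click the turret stop round to its tallest screw

TASK

Set the turret stop for the next cut: with a fingertip, push the lugs on the rim of the star wheel to advance it anticlockwise (seen from above), click by click, until the tallest stop screw stands right under the depth rod, and do not run past it. Work the wheel by its rim, keep off the stop screws, pick nothing up, and leave the spanner, tin and wood offcut beside it where they lie.

Things in the scene. Friction and masses are not known exactly. Their poses are not given: they have to be found in the camera images.
- turret_base: Dark steel base fixed to the table. Origin on the table right under the star wheel's axis, z up. Plate 12 mm thick, own x -65 to 105, y -60 to 60 mm. At the +x end, away from the robot, a post (x 78 to 100 mm, 34 mm wide) carries an arm over the wheel's far part (to x = 20 mm, 26 mm wide, underside 81, top 97 mm high) with the upright depth rod (top 106 mm).
- turret (a joint): Turn (rad) of the aluminium star wheel about its upright axis, growing anticlockwise seen from above. It clicks at whole multiples of pi/3, six a turn, and turns freely on. Tallest screw under the rod: +pi; opposite it: 0. Starts at a click, about -1.05, 0 or 1.05 (4, 3 or 2 clicks to go).
- turret_axis (a point): Wheel's axis at the top of the disc, 41 mm up. Disc: radius 42 mm, 23 to 41 mm up. Six radial lugs at the same height reach out to 72.5 mm from the axis, 11 mm wide with rounded 15 mm ends, at base-frame angles 30, 90, .. 330 degrees + joint. At any click the gaps between them, about 47 mm wide at 61 mm radius, are centred at base-frame 0, 60, .. 300 degrees.
- left_gap (a point): Fixed point of the base at 120 degrees in its frame (front left), 61 mm from the axis and 32 mm up: middle of the gap between two lugs there at any click. A shut fingertip lowered here and swept round the rim to front_gap pushes a lug on by exactly one click and ends in the middle of a gap, where it can be raised.
- front_gap (a point): Point of the base at 180 degrees in its frame (nearest the robot at yaw 0), 61 mm from the axis and 32 mm up: middle of the gap between two lugs there at any click. The detent resists with about 4 N at a lug (7 N at 0.1 m/s), tips over half-way (30 degrees) and then pulls the wheel on to the next click by itself, well damped: pushed at 0.1 m/s or slower it goes no farther.
- tall_stop_top (a point): Top of the tallest of the six steel stop screws that stand on the disc, 32 mm from the axis: 30 mm tall, 9 mm thick, its top 71 mm above the table. The other five are 6 to 18 mm tall.
- rod_tip (a point): Lower end of the depth rod, 11 mm thick, pointed, 75 mm above the table, on the base's +x side 32 mm from the axis. The chosen screw stands right below it.
- spanner: Loose pale spanner, 135 mm long along its own y, 32 mm wide, 9 mm thick, lying flat to the left of the base; origin at the centre of its underside. Leave alone.
- offcut: Loose wood offcut, 35 x 60 x 24 mm, to the right of the base; origin at the centre of its underside. Leave alone.
- tin: Loose round tin, 68 mm across, 26 mm high, to the left of the base and farther off; origin at the centre of its underside. Leave alone.

How it is judged:
At the end, for the whole second after the job is handed in: The wheel rests in the click reached by turning anticlockwise at which the tallest screw is under the depth rod (joint at pi within 0.15 rad, the screw within 6 mm of the rod sideways), and the spanner, tin and offcut lie within 20 mm of where they were (value of joint turret between 2.99 and 3.29 rad and horizontal distance between tall_stop_top and rod_tip below 0.006 m and velocity of joint turret between -0.1 and 0.1 rad/s and distance of each of spanner, offcut, tin from where it was at the start of the episode below 0.02 m); the robot touches nothing.
It fails at once if the wheel is run past the tallest screw (more than 0.7 rad beyond it) (value of joint turret above 3.84 rad).
It fails at once if the wheel is wound back more than a click from its farthest start (value of joint turret below -2.1 rad).
It fails at once if the stop screws are touched or gripped with more than 2 N (contact force between the fingers and stop_screw_0 above 2 N or contact force between the fingers and stop_screw_1 above 2 N or contact force between the fingers and stop_screw_2 above 2 N or contact force between the fingers and stop_screw_3 above 2 N or contact force between the fingers and stop_screw_4 above 2 N or contact force between the fingers and stop_screw_5 above 2 N).
It fails at once if a loose thing is moved or lifted by more than 20 mm (distance of any of spanner, offcut, tin from where it was at the start of the episode above 0.02 m).
It also fails if it takes over 61 s, if anything falls off the work surface, if the arm or the gripper's body presses on something with over 40 N, if the wrist force passes 120 N, or if a joint passes its speed limit or range.

ROBOT

A 6-joint arm with a two-finger parallel gripper is mounted at the origin on a cart in front of the work surface, level with it; the furniture and walls round the work are solid. World frame = base frame: x ahead of the robot, y to its left, z up, the work surface at z = 0. Lengths are in m, angles in rad, forces in N, time in s.
With the tool pointing down it reaches from about 0.275 to 0.75 m from the base axis. Payload 10.2 kg.
Tool frame: the origin (TCP) lies on the centre line of the jaws, within the pads' length; the fingertips stand 11 mm ahead of it and the grasp point (between the pads) lies 8 mm behind it (env.tcp_to_tips is the distance from the TCP to the fingertips, in m); z points along the fingers, y is the direction in which the jaws open and shut (so a half turn about z gives the same grasp; the last joint's range is limited). The gripper opens to 88 mm and grips with 3 to 60 N. Pads are 18 mm wide; open, the fingers measure 123 mm over their backs; the gripper's body (75 mm by 187 mm) begins 45 mm behind the grasp point.
Start: joints at [-1.328, 0.313, 1.498, -0, 1.331, -0.223], TCP at [0.236, -0.469, 0.25] pointing down, gripper open.
Joint ranges: [-2.94, 2.94], [-0.97, 2.17], [0.19, 2.56], [-1.23, 4.37], [0.02, 3.11], [-2.88, 2.88]. Speed limits (rad/s): [2.39, 2.39, 3.01, 3.14, 3.14, 3.14].

INTERFACE

Orientations are given as a 3x3 rotation matrix whose columns are the frame's x, y, z axes.
In Python, from rig import env, cams gives the robot as it stands.
- The arm moves only by the shell command python3 -m inch 'ROWS' [OPENING]. ROWS is JSON, a list of rows, each a list of 2 entries, a list of its own where there are three numbers: the shift along the world's x, y, z in units of 40 mm (1.0 is 40 mm), then the turn, a rotation vector about the world's x, y, z in rad. In form: [[[x, y, z], [ax, ay, az]], ...]. A call has 1 to 12 rows; each row is the pose to reach, as a shift and turn from the pose commanded when the call began; what a row does not reach only later rows make up. A row lasts 1/8 s, in which the tool goes at most 62.5 mm and 10.7 degrees, less where a joint would pass 70% of its speed; a pose out of reach is approached as far as the arm can. A call with a gripper value outside its range is refused whole. OPENING is the finger opening in mm, from 0 to 88.1, set as the call begins (- or left out, the last holds). The fingers move at their own pace and stop on an object; the grip force is fixed at half the most. Time passes only in rows, so rows that repeat a pose let the fingers close. It gives the time, the measured TCP pose, the force and the opening at its end, in the units of the state.
- env.get_obs(): the state, without advancing time (a new reading comes with each control period).
- cams.camera(name): name is "scene" or "side" or "wrist"; returns (picture, depth): 420x560x3 uint8, red, green, blue; 420x560 float32, m along the optical axis (not along the pixel's ray), 0 where there is no reading.
- cams.camera_model(name): a dict with "fovy" (degrees; the focal length in pixels is half the picture's height over the tangent of half this angle, whatever the lens; pixels are square), "cx", "cy" (the principal point, pixels), "eye" and "rotation" of the camera in the world; the wrist camera has in their place "tool_from_camera" (4x4, takes a point from camera to tool coordinates, whose origin is the TCP and whose axes are the flange's). Camera axes: x right, y down, z forward; pixel columns grow to the right and rows downward; lengths in m; the calibration is good to about 2 mm. A picture is of the moment at which its call begins: read the wrist's pose just before it. camera_model takes no time and is no camera call.
- env.job_done(): hands the job in, once; it reports no verdict.
The state is a dict: "time_s": time; "joint_pos": joint angles; "qvel": joint speeds; "joint_efforts": joint torques, N m; "position": TCP position; "tcp_rot": TCP orientation; "contact_force": force on the tool from outside, world axes, zero at the start; "ft_torque": the same for the moment, N m; "finger_gap": opening from 0.0 (shut) to 1.0 (fully open).
Only numpy, scipy, OpenCV 4.12 (cv2) and the standard library are available. Lean on these libraries where they do the work, as an engineer would, in place of code of your own. Each camera call takes 0.05 s, during which the arm holds its last target. There are 200 camera calls.

## Working session

There is one attempt and no reset: what is moved stays moved. The work goes in short steps, Python scripts to look and compute and a shell command to move; the robot and the scene stay as the last step left them, time stands still between calls to the robot, and variables do not carry over. Pictures are saved under pics/ and viewed, on a budget of 10 in all, crops included, one or two more only if the job needs it, and the job is handed in when it is done.

```bash
mkdir -p pics; cat > h.py <<'E'
import numpy as np,cv2
from rig import env,cams
def cloud(n):
    o=env.get_obs(); im,d=cams.camera(n); m=cams.camera_model(n)
    f=im.shape[0]/2/np.tan(np.radians(m['fovy'])/2)
    v,u=np.indices(d.shape); c=np.stack([(u-m['cx'])/f*d,(v-m['cy'])/f*d,d],-1)
    if 'eye' in m: R,t=np.array(m['rotation']),np.array(m['eye'])
    else:
        T=np.array(m['tool_from_camera']); Rt=np.array(o['tcp_rot']); R=Rt@T[:3,:3]; t=Rt@T[:3,3]+o['position']
    P=c@R.T+t; P[d<=0]=np.nan
    return im,d,P
E
python3 - <<'E'
from h import *
for n in ['scene','side']:
    im,d,P=cloud(n); cv2.imwrite(f'pics/{n}0.png',im[...,::-1]); np.save(f'{n}0.npy',P)
    print(n,cams.camera_model(n)['eye'],np.mean(d>0))
print(env.get_obs())
E
```

```text
scene [-0.0261752   0.61660841  0.47986734] 0.9956079931972789
side [ 0.46476422 -0.73375978  0.52921893] 0.9812925170068028
{'time_s': 0.1, 'joint_pos': array([-1.32843289e+00,  3.13374265e-01,  1.49830346e+00,  2.68677007e-05,
        1.33095976e+00, -2.23415959e-01]), 'qvel': array([-0.00053411, -0.00138001, -0.00214825,  0.00116114, -0.00179983,
        0.00192195]), 'joint_efforts': array([ 2.35891464e-03, -4.02815151e+01, -2.52643722e+01,  6.95193163e-02,
        3.42334353e-02, -4.56891348e-05]), 'position': array([ 0.23573103, -0.46890144,  0.24925011]), 'tcp_rot': array([[ 8.93474695e-01,  4.49113482e-01, -2.25420447e-04],
       [ 4.49113465e-01, -8.93474149e-01,  1.02055515e-03],
       [ 2.56937736e-04, -1.01307956e-03, -9.99999454e-01]]), 'contact_force': array([-0.1244815 , -0.45218428,  0.0439981 ]), 'ft_torque': array([ 0.0332845 ,  0.05468661, -0.00836921]), 'finger_gap': 0.9964154277025453}
```

View pics/scene0.png

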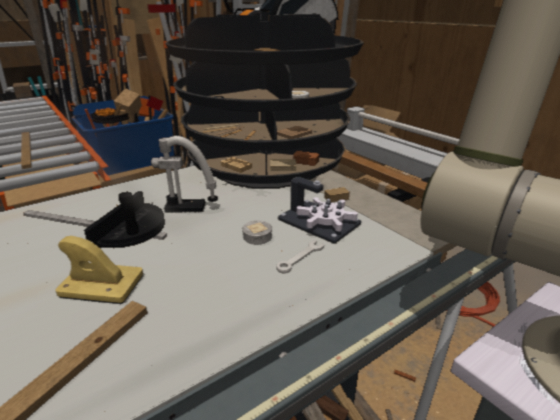

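View pics/side0.png

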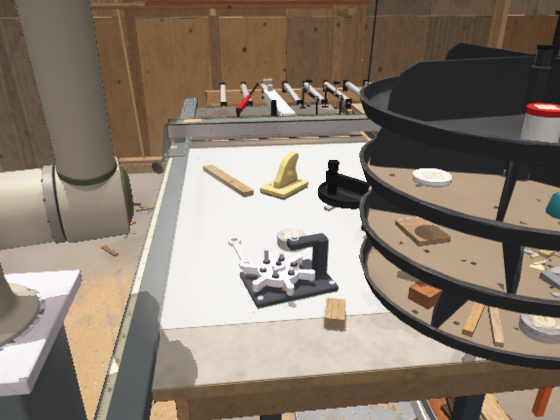

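The scene view shows the base at about (320,215) and the side view at about (288,275). In the side view the spanner is at (238,245), the tin at (290,238) and the offcut at (335,313). Next I'll measure the base from the depth images.

```bash
python3 - <<'E'
from h import *
for n,(u0,u1,v0,v1) in {'scene':(275,365,172,242),'side':(228,350,225,330)}.items():
    P=np.load(f'{n}0.npy')[v0:v1,u0:u1]; im=cv2.imread(f'pics/{n}0.png')[v0:v1,u0:u1]
    cv2.imwrite(f'pics/{n}_crop.png',cv2.resize(im,None,fx=6,fy=6,interpolation=cv2.INTER_CUBIC) if n=='side' else im)
    g=im.max(-1); z=P[...,2]
    pl=(g<70)&(z>.004)&(z<.02)
    q=P[pl][:,:2].astype(np.float32); r=cv2.minAreaRect(q*1000); print(n,'plate',r,len(q))
    w=(g>110)&(z>.030)&(z<.047); q=P[w][:,:2].astype(np.float32)
    print('wheel',cv2.minEnclosingCircle(q*1000),len(q),'z',np.median(P[w][:,2]))
    post=(z>.085)&(z<.12); print('arm',P[post].mean(0),cv2.minAreaRect((P[post][:,:2]*1000).astype(np.float32)))
    print('table z',np.median(z[(g>110)&(abs(z)<.02)]))
E
```

```text
scene plate ((649.8690795898438, 27.613922119140625), (185.02352905273438, 350.7674865722656), 69.33682250976562) 1018
wheel ((574.6271362304688, 54.940635681152344), 85.30403900146484) 684 z 0.0418516335745813
arm [0.61278524 0.06888347 0.09517093] ((619.0902709960938, 65.32638549804688), (81.22930908203125, 29.256282806396484), 16.626256942749023)
table z 0.0012240241972582
side plate ((582.2125854492188, 37.68058776855469), (166.43211364746094, 98.24427032470703), 12.566425323486328) 555
wheel ((575.9131469726562, 48.144126892089844), 85.44925689697266) 1183 z 0.039485233529550745
arm [0.61848672 0.05311849 0.09389342] ((619.4540405273438, 58.860740661621094), (79.96846771240234, 34.8834228515625), 12.548038482666016)
table z -0.0012036210422594618
```

The base yaw comes out at roughly 12–16° and the axis near (0.561, 0.047). I'll move above the wheel with the fingers shut and take a closer wrist-camera look.

```bash
python3 -m inch '[[[0.5,1.0,0],[0,0,-0.02]],[[1.1,2.2,0],[0,0,-0.04]],[[1.7,3.4,0],[0,0,-0.06]],[[2.3,4.6,0],[0,0,-0.08]],[[2.9,5.8,0],[0,0,-0.1]],[[3.5,7.0,0],[0,0,-0.12]],[[4.1,8.2,0],[0,0,-0.14]],[[4.7,9.4,0],[0,0,-0.16]],[[5.3,10.6,0],[0,0,-0.18]],[[5.9,11.6,0],[0,0,-0.2]],[[6.2,12.3,0],[0,0,-0.22]],[[6.3,12.5,0],[0,0,-0.22]]]' 0; python3 -m inch '[[[0,0,0],[0,0,0]],[[0,0,0],[0,0,0]]]'
python3 - <<'E'
from h import *
print(cams.camera_model('wrist'))
im,d,P=cloud('wrist'); cv2.imwrite('pics/w1.png',im[...,::-1]); np.save('w1.npy',P)
print(env.get_obs()['position'])
E
```

```text
time_s: 1.6
position: [0.4879, 0.0321, 0.2493]
tcp_rot: [[0.969, 0.246, -0.001], [0.246, -0.969, 0.0], [-0.001, -0.0, -1.0]]
contact_force: [-0.5, -0.4, -0.2]
finger_gap: 0.004
time_s: 1.85
position: [0.4875, 0.03, 0.2497]
tcp_rot: [[0.97, 0.242, -0.0], [0.242, -0.97, -0.0], [-0.0, 0.0, -1.0]]
contact_force: [-0.3, 0.1, 0.1]
finger_gap: 0.007
{'fovy': 65.12994211789005, 'cx': 282.8597891907227, 'cy': 208.96270058323398, 'tool_from_camera': array([[ 3.55357080e-04, -9.53418795e-01, -3.01649589e-01,
         7.83346392e-02],
       [ 9.99999859e-01,  2.20057696e-04,  4.82513126e-04,
         1.86945483e-04],
       [-3.93656769e-04, -3.01649718e-01,  9.53418739e-01,
        -1.33839372e-01],
       [ 0.00000000e+00,  0.00000000e+00,  0.00000000e+00,
         1.00000000e+00]])}
[0.48757419 0.02998343 0.24978726]
```

View pics/w1.png

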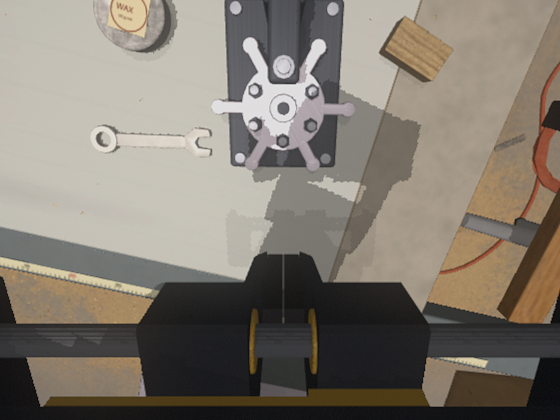

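The wrist picture shows the wheel hub near (283,107), with lug tips at about (319,45), (349,109), (313,165), (252,165), (217,106) and (250,45). The arm is at the top, near (284,40). Next I'll compute the axis, yaw and screw heights.

```bash
python3 - <<'E'
from h import *
im=cv2.imread('pics/w1.png'); P=np.load('w1.npy')
m=cams.camera_model('wrist'); o=env.get_obs(); T=np.array(m['tool_from_camera']); R=np.array(o['tcp_rot'])
f=210/np.tan(np.radians(m['fovy'])/2); C=R@T[:3,3]+o['position']
def ray(u,v,z):
    r=R@T[:3,:3]@np.array([(u-m['cx'])/f,(v-m['cy'])/f,1]); return (C+r*(z-C[2])/r[2])[:2]
ms=((P[...,2]>.030)&(P[...,2]<.050)&(im.max(-1)>95)).astype(np.uint8); ms[:30]=0;ms[180:]=0;ms[:,:200]=0;ms[:,365:]=0
n,l,s,c=cv2.connectedComponentsWithStats(ms); k=1+s[1:,4].argmax(); q=P[l==k][:,:2]
print('hub ray',ray(283,107,.041),'centroid',q.mean(0))
a=ray(283,107,.041)
for it in range(3):
    rr=q-a; rad=np.hypot(*rr.T); t=np.arctan2(rr[:,1],rr[:,0]); s_=(rad>52)&(rad<74)
    ph=np.angle(np.exp(6j*t[s_]).mean())/6
    tips=[]
    for j in range(6):
        th=ph+j*np.pi/3; d=np.abs(np.angle(np.exp(1j*(t-th))))<.25; x=rr[d&(rad<80)]; e=x@[np.cos(th),np.sin(th)]; tips.append(a+np.percentile(e,99)*np.array([np.cos(th),np.sin(th)]))
    tips=np.array(tips); (cx,r0),_=cv2.minEnclosingCircle((tips*1000).astype(np.float32)),0
    a=tips.mean(0)
    print('axis',a,'lug phase',np.degrees(ph)%60,'r',np.hypot(*(tips-a).T).round(4))
arm=(P[...,2]>.09)&(P[...,2]<.1); Q=P[arm&(im.max(-1)<90)]; 
Q=Q[np.hypot(*(Q[:,:2]-a).T)<.11]; print('arm',len(Q),cv2.minAreaRect((Q[:,:2]*1000).astype(np.float32)), np.degrees(np.arctan2(*(Q[:,:2].mean(0)-a)[::-1])))
yaw=(ph-np.pi/6+np.pi/6)%(np.pi/3)-np.pi/6; print('yaw',np.degrees(yaw))
D=P[...,:2]-a; rad=np.hypot(D[...,0],D[...,1]); ang=np.degrees(np.arctan2(D[...,1],D[...,0])-yaw)
for j in range(6):
    s_=(rad>.024)&(rad<.040)&(np.abs((ang-60*j+180)%360-180)<14); print('screw at base angle',60*j,'z pct98',np.nanpercentile(P[...,2][s_],[50,90,98]))
u=np.array([np.cos(yaw),np.sin(yaw)])
for g in(120,180):
    p=a+.061*np.array([np.cos(yaw+np.radians(g)),np.sin(yaw+np.radians(g))]); print(g,p, (p-o['position'][:2])/.04)
print(o['position'],np.degrees(np.arctan2(R[1,0],R[0,0])))
cv2.imwrite('pics/w1c.png',cv2.resize(im[25:185,195:370],None,fx=4,fy=3.5,interpolation=cv2.INTER_CUBIC))
E
```

```text
hub ray [0.5617863 0.0479977] centroid [0.56118187 0.04857942]<stdin>:13: RuntimeWarning: Mean of empty slice.
  ret = ret.dtype.type(ret / rcount)
Traceback (most recent call last):
IndexError: index -1 is out of bounds for axis 0 with size 0
```

View pics/side_crop.png

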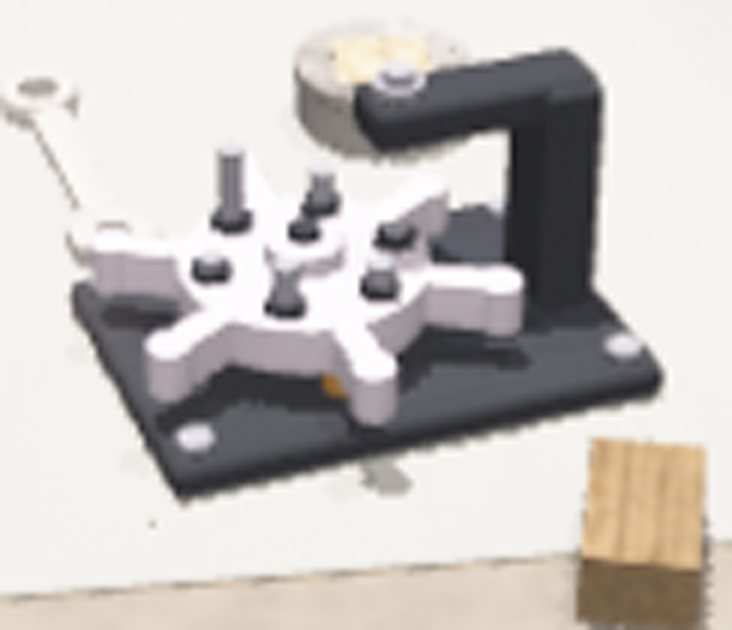

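The side crop shows the tall screw at (230,185), front left (base angle 120°), so the joint is about -1.05 and there are 4 clicks to go. I'll fix the mask by filtering on radius and confirm the screw height.

```bash
cat > g.py <<'E'
from h import *
def analyse(im,P,a,yaw0=.24):
    a=np.array(a); z=P[...,2]
    ms=(z>.032)&(z<.047)&(im.max(-1)>60); q=P[ms][:,:2]; 
    for it in range(4):
        rr=q-a; rad=np.hypot(*rr.T); t=np.arctan2(rr[:,1],rr[:,0]); s_=(rad>52)&0 if 0 else (rad>.052)&(rad<.078)
        ph=np.angle(np.exp(6j*t[s_]).mean())/6; tips=[]
        for j in range(6):
            th=ph+j*np.pi/3; u=np.array([np.cos(th),np.sin(th)]); d=(np.abs(np.angle(np.exp(1j*(t-th))))<.2)&(rad<.082)
            tips.append(a+np.percentile(rr[d]@u,98)*u)
        tips=np.array(tips); r=np.hypot(*(tips-a).T); a=tips.mean(0)
    yaw=yaw0+((ph-np.pi/6-yaw0+np.pi/6)%(np.pi/3)-np.pi/6)
    print('axis',a.round(4),'lug r',r.round(4),'yaw',np.degrees(yaw).round(2))
    return a,yaw
def screws(P,a,yaw):
    D=P[...,:2]-a; rad=np.hypot(D[...,0],D[...,1]); ang=np.degrees(np.arctan2(D[...,1],D[...,0])-yaw)
    for j in range(6):
        s_=(rad>.026)&(rad<.038)&(np.abs((ang-60*j+180)%360-180)<10); print(60*j,'z max',np.nanpercentile(P[...,2][s_],[90,98]).round(4) if s_.any() else None)
E
python3 - <<'E'
from g import *
o=env.get_obs()
im=cv2.imread('pics/w1.png'); P=np.load('w1.npy')
print('hub z',P[107,283],P[107,265],P[106,217],P[165,252],P[109,349])
a,yaw=analyse(im,P,(.5617,.048)); screws(P,a,yaw)
Ps=np.load('side0.npy'); print('side'); screws(Ps,a,yaw)
Q=P[(P[...,2]>.085)&(P[...,2]<.11)][:,:2]; Q=Q[np.hypot(*(Q-a).T)<.12]; print('arm',np.degrees(np.arctan2(*(Q.mean(0)-a)[::-1])),cv2.minAreaRect((Q*1000).astype(np.float32)))
for g in(120,150,180):
    p=a+.061*np.array([np.cos(yaw+np.radians(g)),np.sin(yaw+np.radians(g))]); print(g,p, ((p-o['position'][:2])/.04).round(3))
E
```

```text
hub z [0.56174964 0.04804735 0.05231881] [0.55732658 0.06542954 0.04028495] [0.54660157 0.11220106 0.03934346] [0.49716133 0.06551849 0.0394286 ] [ 0.57584088 -0.01643564  0.0401098 ]
axis [0.5614 0.0483] lug r [0.0701 0.0701 0.07   0.0703 0.0699 0.07  ] yaw 12.92
0 z max [0.1056 0.1061]
60 z max [0.0562 0.0571]
120 z max [0.0703 0.0712]
180 z max [0.0482 0.0486]
240 z max [0.0585 0.0591]
300 z max [0.0524 0.053 ]
side
0 z max [0.1051 0.1055]
60 z max [0.0562 0.0567]
120 z max [0.0697 0.0701]
180 z max [0.0483 0.0497]
240 z max [0.0577 0.0589]
300 z max [0.0526 0.0531]
arm 13.546060561223362 ((609.9898681640625, 59.658485412597656), (60.54763412475586, 32.26164245605469), 14.17304801940918)
120 [0.51984502 0.09300583] [0.807 1.576]
150 [0.50307381 0.06625204] [0.387 0.907]
180 [0.50192641 0.03469697] [0.359 0.118]
```

The axis is (0.5614, 0.0483) and the yaw about 13°. The tall screw is confirmed at 120° by both cameras (top at 70–71 mm), so 4 clicks. I'll hover over left_gap with the jaws tangential, which keeps the gripper body clear of the arm.

```bash
python3 -m inch '[[[0.1,0.2,-0.3],[0,0,-0.14]],[[0.2,0.4,-0.6],[0,0,-0.28]],[[0.3,0.7,-1.0],[0,0,-0.42]],[[0.4,0.9,-1.4],[0,0,-0.56]],[[0.5,1.1,-1.8],[0,0,-0.7]],[[0.6,1.3,-2.2],[0,0,-0.84]],[[0.7,1.5,-2.6],[0,0,-0.98]],[[0.81,1.57,-3.0],[0,0,-1.06]],[[0.81,1.57,-3.5],[0,0,-1.06]],[[0.81,1.57,-4.0],[0,0,-1.06]],[[0.81,1.57,-4.3],[0,0,-1.06]],[[0.81,1.57,-4.3],[0,0,-1.06]]]' 0; python3 -m inch '[[[0,0,0],[0,0,0]],[[0,0,0],[0,0,0]]]'
python3 - <<'E'
from h import *
im,d,P=cloud('wrist'); cv2.imwrite('pics/w2.png',im[...,::-1]); np.save('w2.npy',P)
o=env.get_obs();print(o['position'],(np.array([.51985,.0930])-o['position'][:2])/.04,np.degrees(np.arctan2(o['tcp_rot'][1,0],o['tcp_rot'][0,0])))
E
```

```text
time_s: 3.4
position: [0.52, 0.0933, 0.0774]
tcp_rot: [[0.686, -0.728, -0.001], [-0.728, -0.686, 0.0], [-0.001, 0.001, -1.0]]
contact_force: [0.7, -1.1, 0.6]
finger_gap: 0.005
time_s: 3.65
position: [0.5205, 0.0937, 0.0784]
tcp_rot: [[0.686, -0.727, 0.001], [-0.727, -0.686, -0.0], [0.001, -0.001, -1.0]]
contact_force: [-0.3, 0.1, -0.1]
finger_gap: 0.008
[0.52043554 0.09372057 0.07827609] [-0.01463852 -0.01801417] -46.64870409866389
```

View pics/w2.png

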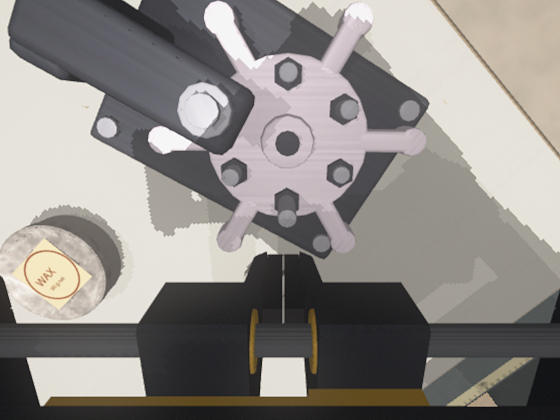

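The fingertip at (285,255) sits midway between the lugs at (230,240) and (343,240), and the hub is straight ahead at (287,143). I'll lower and make the first sweep.

```bash
python3 -m inch '[[[0,0,-0.3],[0,0,0]],[[0,0,-0.6],[0,0,0]],[[0,0,-0.95],[0,0,0]],[[0,0,-0.95],[0,0,0]]]' && python3 -m inch '[[[-0.11,-0.115,0],[0,0,0.105]],[[-0.21,-0.24,0],[0,0,0.209]],[[-0.295,-0.375,0],[0,0,0.314]],[[-0.365,-0.52,0],[0,0,0.419]],[[-0.42,-0.67,0],[0,0,0.524]],[[-0.455,-0.825,0],[0,0,0.628]],[[-0.48,-0.98,0],[0,0,0.733]],[[-0.485,-1.14,0],[0,0,0.838]],[[-0.475,-1.30,0],[0,0,0.942]],[[-0.445,-1.46,0],[0,0,1.047]],[[-0.445,-1.46,0],[0,0,1.047]],[[-0.445,-1.46,0],[0,0,1.047]]]'
python3 - <<'E'
from h import *
im,d,P=cloud('wrist'); cv2.imwrite('pics/w3.png',im[...,::-1]); im,d,P=cloud('side'); cv2.imwrite('pics/s3.png',cv2.resize(im[200:330,210:360,::-1],None,fx=4,fy=4))
E
```

```text
time_s: 4.2
position: [0.5194, 0.0937, 0.0383]
tcp_rot: [[0.686, -0.727, -0.003], [-0.727, -0.686, 0.0], [-0.002, 0.002, -1.0]]
contact_force: [1.1, 0.4, 0.8]
finger_gap: 0.005
time_s: 5.7
position: [0.5026, 0.0354, 0.0399]
tcp_rot: [[0.973, 0.229, 0.001], [0.229, -0.973, -0.0], [0.001, 0.0, -1.0]]
contact_force: [-0.3, 0.4, -0.9]
finger_gap: 0.007
```

View pics/w3.png

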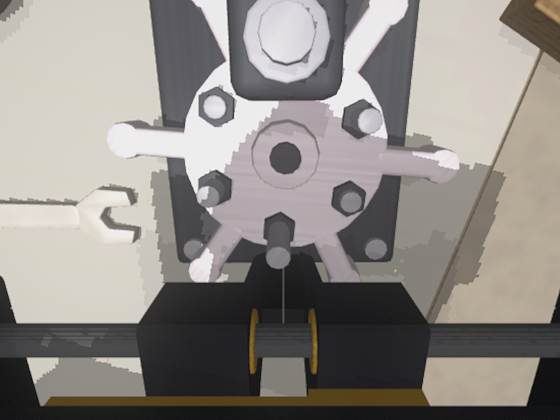

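One click done: the tall screw is now at the front, at (280,235), and the wheel sits a few degrees short, perhaps still settling. I'll raise and check the wheel numerically.

```bash
python3 -m inch '[[[0,0,0.5],[0,0,0]],[[0,0,0.95],[0,0,0]],[[0,0,0.95],[0,0,0]]]'
python3 - <<'E'
from g import *
im,d,P=cloud('wrist')
z=P[...,2]; a=np.array([.5614,.0483]); D=P[...,:2]-a; r=np.hypot(D[...,0],D[...,1])
s=(z>.034)&(z<.046)&(r>.052)&(r<.076)&(im.max(-1)>60)
t=np.arctan2(D[...,1],D[...,0])[s]; print('click offset deg',((np.degrees(np.angle(np.exp(6j*t).mean())/6)-30-13+30)%60)-30)
screws(P,a,np.radians(13)); print(env.get_obs()['position'])
E
```

```text
time_s: 6.18
position: [0.503, 0.0354, 0.0786]
tcp_rot: [[0.973, 0.23, 0.003], [0.23, -0.973, -0.0], [0.002, 0.001, -1.0]]
contact_force: [0.2, 0.4, 0.4]
finger_gap: 0.004
click offset deg -1.0596693188102364
0 z max [0.1056 0.1061]
60 z max [0.0462 0.0467]
120 z max [0.0562 0.0568]
180 z max [0.1655 0.1665]
240 z max [0.0482 0.0487]
300 z max [0.0582 0.0588]
[0.5025178  0.03537004 0.07775024]
```

The wheel is in the click (offset -1°) and the screw heights have moved on by one. I'll return raised along the arc, then lower and sweep again.

```bash
python3 -m inch '[[[-0.03,0.16,0],[0,0,-0.105]],[[-0.04,0.4,0],[0,0,-0.26]],[[0,0.67,0],[0,0,-0.44]],[[0.11,1.0,0],[0,0,-0.62]],[[0.25,1.22,0],[0,0,-0.8]],[[0.4,1.41,0],[0,0,-0.96]],[[0.445,1.46,0],[0,0,-1.047]],[[0.445,1.46,0],[0,0,-1.047]],[[0.445,1.46,-0.3],[0,0,-1.047]],[[0.445,1.46,-0.6],[0,0,-1.047]],[[0.445,1.46,-0.95],[0,0,-1.047]],[[0.445,1.46,-0.95],[0,0,-1.047]]]' && python3 -m inch '[[[-0.11,-0.115,0],[0,0,0.105]],[[-0.21,-0.24,0],[0,0,0.209]],[[-0.295,-0.375,0],[0,0,0.314]],[[-0.365,-0.52,0],[0,0,0.419]],[[-0.42,-0.67,0],[0,0,0.524]],[[-0.455,-0.825,0],[0,0,0.628]],[[-0.48,-0.98,0],[0,0,0.733]],[[-0.485,-1.14,0],[0,0,0.838]],[[-0.475,-1.30,0],[0,0,0.942]],[[-0.445,-1.46,0],[0,0,1.047]],[[-0.445,-1.46,0],[0,0,1.047]],[[-0.445,-1.46,0],[0,0,1.047]]]' && python3 -m inch '[[[0,0,0],[0,0,0]],[[0,0,0.5],[0,0,0]],[[0,0,0.95],[0,0,0]],[[0,0,0.95],[0,0,0]]]'
cat > chk.py <<'E'
from g import *
im,d,P=cloud('wrist')
z=P[...,2]; a=np.array([.5614,.0483]); D=P[...,:2]-a; r=np.hypot(D[...,0],D[...,1])
s=(z>.034)&(z<.046)&(r>.052)&(r<.076)&(im.max(-1)>60)
t=np.arctan2(D[...,1],D[...,0])[s]; print('click offset deg',((np.degrees(np.angle(np.exp(6j*t).mean())/6)-30-13+30)%60)-30)
screws(P,a,np.radians(13)); print(env.get_obs()['position'])
E
python3 chk.py
```

```text
time_s: 7.72
position: [0.5195, 0.0937, 0.0383]
tcp_rot: [[0.687, -0.727, -0.003], [-0.727, -0.687, 0.0], [-0.002, 0.002, -1.0]]
contact_force: [1.0, 0.4, 0.3]
finger_gap: 0.005
time_s: 9.22
position: [0.5026, 0.0354, 0.0399]
tcp_rot: [[0.973, 0.229, 0.001], [0.229, -0.973, -0.0], [0.001, 0.0, -1.0]]
contact_force: [-0.0, 0.4, -0.1]
finger_gap: 0.007
time_s: 9.72
position: [0.503, 0.0353, 0.0786]
tcp_rot: [[0.973, 0.23, 0.003], [0.23, -0.973, -0.0], [0.002, 0.001, -1.0]]
contact_force: [0.5, -1.1, -0.2]
finger_gap: 0.008
click offset deg -0.9831219902924175
0 z max [0.1055 0.1061]
60 z max [0.0523 0.0527]
120 z max [0.0463 0.047 ]
180 z max [0.1656 0.1665]
240 z max [0.0702 0.0708]
300 z max [0.0483 0.0491]
[0.50248881 0.03539098 0.07772005]
```

The tall screw is at 240°, so two clicks remain. I'll do one more and check.

```bash
python3 -m inch '[[[-0.03,0.16,0],[0,0,-0.105]],[[-0.04,0.4,0],[0,0,-0.26]],[[0,0.67,0],[0,0,-0.44]],[[0.11,1.0,0],[0,0,-0.62]],[[0.25,1.22,0],[0,0,-0.8]],[[0.4,1.41,0],[0,0,-0.96]],[[0.445,1.46,0],[0,0,-1.047]],[[0.445,1.46,0],[0,0,-1.047]],[[0.445,1.46,-0.3],[0,0,-1.047]],[[0.445,1.46,-0.6],[0,0,-1.047]],[[0.445,1.46,-0.95],[0,0,-1.047]],[[0.445,1.46,-0.95],[0,0,-1.047]]]' && python3 -m inch '[[[-0.11,-0.115,0],[0,0,0.105]],[[-0.21,-0.24,0],[0,0,0.209]],[[-0.295,-0.375,0],[0,0,0.314]],[[-0.365,-0.52,0],[0,0,0.419]],[[-0.42,-0.67,0],[0,0,0.524]],[[-0.455,-0.825,0],[0,0,0.628]],[[-0.48,-0.98,0],[0,0,0.733]],[[-0.485,-1.14,0],[0,0,0.838]],[[-0.475,-1.30,0],[0,0,0.942]],[[-0.445,-1.46,0],[0,0,1.047]],[[-0.445,-1.46,0],[0,0,1.047]],[[-0.445,-1.46,0],[0,0,1.047]]]' && python3 -m inch '[[[0,0,0],[0,0,0]],[[0,0,0.5],[0,0,0]],[[0,0,0.95],[0,0,0]],[[0,0,0.95],[0,0,0]]]'
python3 chk.py
```

```text
time_s: 11.28
position: [0.5194, 0.0937, 0.0383]
tcp_rot: [[0.687, -0.727, -0.003], [-0.727, -0.687, 0.0], [-0.002, 0.002, -1.0]]
contact_force: [-0.2, -0.2, -0.1]
finger_gap: 0.002
time_s: 12.78
position: [0.5026, 0.0354, 0.0399]
tcp_rot: [[0.973, 0.229, 0.001], [0.229, -0.973, -0.0], [0.001, 0.0, -1.0]]
contact_force: [-0.5, 0.3, 0.5]
finger_gap: 0.005
time_s: 13.28
position: [0.503, 0.0353, 0.0786]
tcp_rot: [[0.973, 0.23, 0.002], [0.23, -0.973, -0.0], [0.002, 0.001, -1.0]]
contact_force: [0.6, -1.3, -0.8]
finger_gap: 0.003
click offset deg -0.9765415655490273
0 z max [0.1055 0.1062]
60 z max [0.0583 0.0588]
120 z max [0.0522 0.0529]
180 z max [0.1656 0.1665]
240 z max [0.0562 0.0568]
300 z max [0.0704 0.071 ]
[0.50247441 0.0353913  0.07772815]
```

The tall screw is at 300°, so this is the last click. Afterwards I'll raise well clear and look.

```bash
python3 -m inch '[[[-0.03,0.16,0],[0,0,-0.105]],[[-0.04,0.4,0],[0,0,-0.26]],[[0,0.67,0],[0,0,-0.44]],[[0.11,1.0,0],[0,0,-0.62]],[[0.25,1.22,0],[0,0,-0.8]],[[0.4,1.41,0],[0,0,-0.96]],[[0.445,1.46,0],[0,0,-1.047]],[[0.445,1.46,0],[0,0,-1.047]],[[0.445,1.46,-0.3],[0,0,-1.047]],[[0.445,1.46,-0.6],[0,0,-1.047]],[[0.445,1.46,-0.95],[0,0,-1.047]],[[0.445,1.46,-0.95],[0,0,-1.047]]]' && python3 -m inch '[[[-0.11,-0.115,0],[0,0,0.105]],[[-0.21,-0.24,0],[0,0,0.209]],[[-0.295,-0.375,0],[0,0,0.314]],[[-0.365,-0.52,0],[0,0,0.419]],[[-0.42,-0.67,0],[0,0,0.524]],[[-0.455,-0.825,0],[0,0,0.628]],[[-0.48,-0.98,0],[0,0,0.733]],[[-0.485,-1.14,0],[0,0,0.838]],[[-0.475,-1.30,0],[0,0,0.942]],[[-0.445,-1.46,0],[0,0,1.047]],[[-0.445,-1.46,0],[0,0,1.047]],[[-0.445,-1.46,0],[0,0,1.047]]]' && python3 -m inch '[[[0,0,0],[0,0,0]],[[0,0,0.5],[0,0,0]],[[0,0,1],[0,0,0]],[[0,0,2],[0,0,0]],[[-0.2,0,3],[0,0,0]],[[-0.4,0,4],[0,0,0]],[[-0.4,0,5],[0,0,0]],[[-0.4,0,5],[0,0,0]],[[-0.4,0,5],[0,0,0]]]'
python3 chk.py; python3 - <<'E'
from g import *
im,d,P=cloud('side'); screws(P,np.array([.5614,.0483]),np.radians(13)); cv2.imwrite('pics/s9.png',cv2.resize(im[200:335,210:360,::-1],None,fx=4,fy=4))
im0=cv2.imread('pics/side0.png')[...,::-1].astype(int); df=np.abs(im-im0).max(-1)
for n,(u,v,w,h) in {'offcut':(318,295,32,36),'tin':(272,226,28,18),'spanner':(226,233,20,30)}.items(): print(n,'diff px',(df[v:v+h,u:u+w]>40).sum())
E
```

```text
time_s: 14.82
position: [0.5194, 0.0937, 0.0383]
tcp_rot: [[0.687, -0.727, -0.003], [-0.727, -0.687, 0.0], [-0.002, 0.002, -1.0]]
contact_force: [0.3, 0.2, 0.5]
finger_gap: 0.004
time_s: 16.32
position: [0.5026, 0.0354, 0.0399]
tcp_rot: [[0.973, 0.229, 0.001], [0.229, -0.973, -0.0], [0.001, 0.0, -1.0]]
contact_force: [-0.1, -0.3, 0.1]
finger_gap: 0.007
time_s: 17.45
position: [0.486, 0.0354, 0.2389]
tcp_rot: [[0.973, 0.23, -0.001], [0.23, -0.973, 0.0], [-0.001, -0.0, -1.0]]
contact_force: [0.2, 0.4, -0.4]
finger_gap: 0.005
click offset deg -0.20579260978931302
0 z max [0.1056 0.1062]
60 z max [0.0481 0.0486]
120 z max [0.0581 0.0588]
180 z max [0.0522 0.0528]
240 z max [0.0464 0.0476]
300 z max [0.0564 0.057 ]
[0.48593883 0.0354305  0.2385588 ]
0 z max [0.1048 0.1057]
60 z max [0.0483 0.0493]
120 z max [0.4908 0.4962]
180 z max [0.4891 0.4961]
240 z max [0.0452 0.0471]
300 z max [0.0564 0.0576]
offcut diff px 0
tin diff px 0
spanner diff px 0
```

View pics/s9.png

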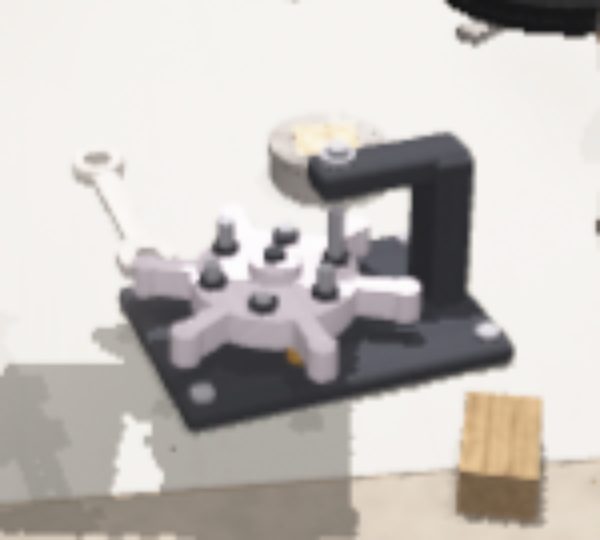

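The tall screw at (336,235) stands right under the depth rod, and the arm is clear of everything. I'll hand in.

```bash
python3 -c "
from rig import env; print(env.job_done())"
```

```text
the job is handed in; nothing more can be done
None
```

The tallest stop screw now stands right under the depth rod, and I handed the job in at about 17.6 s of the 61 s allowed. The wheel started at about -1.05 rad, so I advanced it four clicks anticlockwise. Each click was one sweep of the shut fingertip from left_gap to front_gap at about 0.05 m/s.

**Wheel position:** after the last sweep the wheel was about 0.2° off the exact click. The five shorter screws all measured at their expected places. The tall screw was hidden under the arm for the depth check, but the side picture shows it under the rod.

**Loose things:** the side view showed no pixel changes at the spanner, tin or offcut.

**Robot:** it ended raised clear, with the tool at 0.24 m. The force readings taken at the end of each move stayed below about 2 N.

**Disagreements:**
- Just after the first sweep the wheel looked 3–4° short, but it had settled by the next check.
- The wheel read about -1° off the click in the close-up checks with the finger still low, and -0.2° in the final view from higher up.
- In the final side view, the readings at 120° and 180° were of the raised arm in front of them, not the screws.

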